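# Close the sausage pot and take off its outer lid

## Task

Get the sausage pot ready for serving: pick up the nested pair of lids from the tray by the red knob, both together, and lower the pair gently onto the pot until the inner lid is fully home in its mouth. Then lift the steel outer lid alone straight off (the black collar is its grip), leaving the inner lid seated and undisturbed, and finish still holding the outer lid level and completely clear above the red knob, since there is no clean place to lay it down. Keep the lids nested until the inner one is home, and leave the pot and the goods around it where they stand.

Things in the scene. Friction and masses are not known exactly. Their poses are not given: they have to be found in the camera images.
- pot: Round steel serving pot of frankfurters, black foot band, loose, 3 kg. Outside diameter 184 mm, wall 12 mm, mouth about 158 mm across, flat rim 115 mm above its underside. Origin: centre of its underside on the counter, z up along its axis. Black loop handles on its +y and -y sides reach 119 mm from the axis at 82 mm height. The sausages inside stay below 100 mm.
- tray: Fixed white square tray, 235 x 235 mm, floor 5 mm thick, rim 16 mm high; the nested lids lie on it within 15 mm of its centre. Origin: centre of its underside.
- knob (a point): Centre of the inner lid's red knob: upright, round, 28 mm in diameter, 32 mm tall (16 mm above and below this point), z up along the lid's axis. While nested, its upper 26 mm stand out above the collar. With the inner lid home on the pot this point is 179 mm above the pot's origin, on the pot's axis. The outer lid rests on the inner one: lifting the knob lifts both.
- inner_lid: Aluminium inner lid, 0.21 to 0.37 kg. Origin: centre of its underside, 76 mm below the knob's centre. From below: a 12 mm deep grey tapered plug (140 mm across at the bottom, 149 mm at its top) that enters the pot's mouth, a 180 mm flange (underside 12 mm above the origin) that rests on the rim, a low crown, a 16 mm stem and the knob.
- collar (a point): Centre of the outer lid's black collar: an upright tube, 50 mm outside and 36 mm inside diameter, 26 mm tall (13 mm above and below this point), z up along the lid's axis. The knob stands up through it with about 4 mm of play all round; nested, this point is 23 mm below the knob's centre. Its lid is clear of the knob once this point is 56 mm or more above the knob's centre.
- outer_lid: Steel outer lid, 0.19 to 0.34 kg, a 195 mm stepped disc 16 mm thick under the collar, with an 11 mm deep skirt around the inner lid's flange (3 mm of play). Origin: centre of its lowest edge, 40 mm below the collar's centre; the disc's top is 27 mm above it. It just rests on the inner lid and lifts straight off.
- tub_a_mid (a point): Centre (half-way up) of a clear lidded tub of sausages, 122 x 162 x 80 mm tall, loose, 0.75 kg; beyond the tray. Leave alone.
- tub_b_mid (a point): Centre of a second such tub, at the far left. Leave alone.
- mustard_mid (a point): Centre of a mustard jar with yellow cap, 62 mm in diameter, 85 mm tall, loose; beyond the pot. Leave alone.
Mind the look-alikes: they are no part of the job. Of the things that look like the inner_lid, the smaller one is meant.

How it is judged:
On the way, in this order (a step that is already met when the one before it is completed fails the run):
1. the two lids, still nested, are lifted together off the tray by the inner lid (contact force between inner_lid and the fingers above 1 N and height (world z) of knob above 0.13 m and z of collar in the frame of knob below -0.018 m), for 0.1 s.
2. the nested lids are on the pot, the inner lid home in its mouth and the outer lid resting on it (z of knob in the frame of pot between 0.175 and 0.182 m and horizontal distance between knob and pot below 0.007 m and angle between knob's own z axis and vertical below 0.05 rad and z of collar in the frame of knob below -0.018 m), for 0.3 s.
At the end, for the whole second after the job is handed in: Inner lid home on the pot (4 mm in height, 7 mm sideways, 0.05 rad), untouched; outer lid held still in the fingers, touching nothing else, tilt under 0.2 rad, collar centre 57 mm or more above the knob centre and 236 mm above the counter; pot, tubs and jar within 30 mm of their places (z of knob in the frame of pot between 0.175 and 0.182 m and horizontal distance between knob and pot below 0.007 m and angle between knob's own z axis and vertical below 0.05 rad and z of collar in the frame of knob above 0.057 m and height (world z) of collar above 0.236 m and angle between collar's own z axis and vertical below 0.2 rad and contact force between outer_lid and the fingers above 1 N and contact force between outer_lid and inner_lid below 0.1 N and contact force between outer_lid and pot below 0.1 N and contact force between outer_lid and tub_a below 0.1 N and contact force between outer_lid and tub_b below 0.1 N and contact force between outer_lid and mustard below 0.1 N and linear speed of outer_lid below 0.04 m/s and contact force between inner_lid and the fingers below 0.1 N and distance of each of pot, tub_a_mid, tub_b_mid, mustard_mid from where it was at the start of the episode below 0.03 m); the arm keeps its last pose, push and grip.
It fails at once if the lids come apart while the inner lid is not home on the pot (separated too early, or the inner lid is dragged up or shifted as the outer one is lifted) (z of collar in the frame of knob above -0.01 m and not (z of knob in the frame of pot between 0.175 and 0.182 m and horizontal distance between knob and pot below 0.007 m and angle between knob's own z axis and vertical below 0.05 rad)).
It fails at once if the lids are let fall onto the pot (more than about 6 mm) instead of being lowered (horizontal distance between knob and pot below 0.05 m and contact force between inner_lid and the fingers below 0.2 N and linear speed of inner_lid above 0.35 m/s).
It fails at once if the lids are rammed onto the pot (over 50 N) (contact force between inner_lid and pot above 50 N and contact force between outer_lid and the fingers below 0.5 N).
It fails at once if the pot is pushed more than 30 mm (distance of pot from where it was at the start of the episode above 0.03 m).
It fails at once if a tub or the jar is pushed more than 30 mm or tipped (distance of any of tub_a_mid, tub_b_mid, mustard_mid from where it was at the start of the episode above 0.03 m or angle between any of tub_a_mid, tub_b_mid, mustard_mid's own z axis and vertical above 0.35 rad).
It also fails if it takes over 54 s, if anything falls off the work surface, if the arm or the gripper's body presses on something with over 40 N, if the wrist force passes 120 N, or if a joint passes its speed limit or range.

## Robot

A 6-joint arm with a two-finger parallel gripper is mounted at the origin on the work surface. World frame = base frame: x ahead of the robot, y to its left, z up, the work surface at z = 0. Lengths are in m, angles in rad, forces in N, time in s.
With the tool pointing down it reaches from about 0.25 to 0.775 m from the base axis. Payload 8.9 kg.
Tool frame: the origin (TCP) lies midway between the tips of the shut fingers; the grasp point (between the pads) lies 19 mm behind it (bot.grip_point_offset is the distance from the TCP to the grasp point, in m); z points along the fingers, y is the line along which they close (so a half turn about z gives the same grasp; the last joint's range is limited). The gripper opens to 85 mm and grips with 20 to 120 N. Pads are 22 mm wide; open, the fingers measure 114 mm over their backs; the gripper's body (76 mm by 85 mm) begins 54 mm behind the grasp point. The pads swing forward as they close: fully open they stand 13 mm farther back than shut.
Start: joints at [-1.367, 0.291, -0.153, 1.127, 0, 1.431], TCP at [0.176, -0.494, 0.199] pointing down, gripper open.
Joint ranges: [-2.52, 2.52], [-0.91, 1.74], [-1.3, 1.37], [-1.96, 2.02], [-1.52, 1.47], [-3.14, 3.14]. Speed limits (rad/s): [2.22, 2.22, 2.79, 3.14, 3.14, 3.14].

## Interface

Orientations are given as a 3x3 rotation matrix whose columns are the frame's x, y, z axes.
In Python, from cell import bot gives the robot as it stands. The module is installed in compiled form; this text tells all that it offers.
- The arm moves only by the tool play_rows, never from a script. Its argument "increments" is a list of rows, each an object with "delta_pos": the shift along the tool's x, y, z in mm, a list of three; "rotation": the turn, a rotation vector about the tool's x, y, z in rad, a list of three; "grip": the gripper's target within -1 to 1 (fully open at 1, half-way at 0, shut at -1). A call has 1 to 8 rows; each row is the pose to reach, as a shift and turn from the pose commanded when the call began, along the tool's axes at that moment; what a row does not reach only later rows make up. A row lasts 1/12 s, in which the tool goes at most 41.7 mm and 7.16 degrees, less where a joint would pass 70% of its speed; a pose out of reach is approached as far as the arm can. A call with a gripper value outside its range is refused whole. The fingers move at their own pace and stop on an object; "grip_force" is the grip in N (left out, the last holds). Time passes only in rows, so rows that repeat a pose let the fingers close. It gives the time, the measured TCP pose, the force, the opening and the grip force at its end, in the units of the state.
- bot.get_state(): the state, without advancing time (a new reading comes with each control period).
- bot.capture(name): name is "side" or "top" or "wrist"; returns the picture (384x512x3 uint8, red, green, blue); there is no depth.
- bot.camera_model(name): a dict with "mtx" (3x3 intrinsics, pixels), "camera_from_world" (4x4, takes a point from world to camera coordinates); the wrist camera has in their place "T_tool_cam" (4x4, takes a point from camera to tool coordinates, whose origin is the TCP and whose axes are the flange's). Camera axes: x right, y down, z forward; pixel columns grow to the right and rows downward; lengths in m; the calibration is good to about 2 mm. A picture is of the moment at which its call begins: read the wrist's pose just before it. camera_model takes no time and is no camera call.
- bot.sign_off(): hands the job in; it is judged then, once.
Trained networks look in the newest picture that a camera, given by its name, has taken for a name from the list of things; names that differ only in an ending like _2 or _b are one class to them, and where a whole thing is asked for, a point or a joint stands for the part that bears it (a point fixed in the world has none). Each returns a list of dicts, best first, with "confidence" (0 to 1); they miss things now and then, are a little off and sometimes report something else, mostly with a low value. They report only what shows in the picture. A call takes as long as a camera call. They do not tell look-alikes from the thing itself.
- bot.boxes_of(camera, name): "pixel" ([row, column] in pixels, amid what is visible of it).
- bot.masks_of(camera, name): "pixels" (384x512 bool, what is visible of it) and "pixel" ([row, column] in pixels, amid what is visible of it).
The state is a dict: "clock": time; "q": joint angles; "dq": joint speeds; "tau": joint torques, N m; "tcp_pos": TCP position; "orientation": TCP orientation; "contact_force": force on the tool from outside, world axes, zero at the start; "moment": the same for the moment, N m; "width": finger opening in m; "grip_force": force on a finger pad.
Only numpy, scipy, OpenCV 4.12 (cv2) and the standard library are available. Lean on these libraries where they do the work, as an engineer would, in place of code of your own. Each camera call takes 0.05 s, during which the arm holds its last target. There are 200 camera calls.

## Working session

There is one attempt and no reset: what is moved stays moved. The work goes in short steps, Python scripts to look and compute and a tool call to move; the robot and the scene stay as the last step left them, time stands still between calls to the robot, and variables do not carry over. Pictures are saved under pics/ and viewed, at most 10 in all, crops included, and the job is handed in when it is done.

Besides the shell and the picture viewer there is one more tool, called after ">>>" as a command line: name --argument value ..., lists and objects as JSON in quotes. play_rows: Moves the arm, as the interface text tells. Its arguments: {"type":"object","properties":{"increments":{"type":"array","items":{"type":"object","properties":{"delta_pos":{"type":"array","items":{"type":"number"}},"rotation":{"type":"array","items":{"type":"number"}},"grip":{"type":"number"}}}},"grip_force":{"type":"number"}},"required":["increments"]}

```bash
mkdir -p pics
python3 - <<'E'
from cell import bot
import cv2,numpy as np
s=bot.get_state();print({k:np.round(v,3).tolist() for k,v in s.items()})
ims=[]
for c in("side","top"):
    im=bot.capture(c);ims.append(im)
    for n in("pot","knob","collar","inner_lid","outer_lid","tray","mustard_mid","tub_a_mid"):
        print(c,n,[(np.round(d["pixel"],1).tolist(),round(d["confidence"],2)) for d in bot.boxes_of(c,n)])
    m=bot.camera_model(c);print(np.round(m["mtx"],1).tolist(),np.round(m["camera_from_world"],3).tolist())
cv2.imwrite("pics/a.png",cv2.resize(np.vstack(ims)[:,:,::-1],(400*2*384//512,600)) if 0 else ims[0][:,:,::-1]); cv2.imwrite("pics/b.png",ims[1][:,:,::-1])
print(np.round(bot.camera_model("wrist")["T_tool_cam"],3).tolist(),bot.grip_point_offset)
E
```

```text
{'clock': 0.0, 'q': [-1.367, 0.291, -0.154, 1.127, -0.0, 1.432], 'dq': [-0.001, 0.001, 0.001, -0.001, -0.0, 0.001], 'tau': [-0.0, -53.714, 33.137, 0.016, -0.0, 0.0], 'tcp_pos': [0.176, -0.494, 0.198], 'orientation': [[0.942, 0.336, -0.0], [0.336, -0.942, 0.001], [0.0, -0.001, -1.0]], 'contact_force': [-0.229, -0.329, -0.267], 'moment': [0.013, 0.001, -0.043], 'grip_force': 0.0, 'width': 0.085}
side pot [([321.3, 237.2], 0.97), ([183.1, 208.5], 0.34)]
side knob [([250.0, 338.7], 0.64), ([171.1, 207.8], 0.63)]
side collar [([186.5, 210.8], 0.73)]
side inner_lid [([250.3, 337.5], 0.67), ([170.1, 208.7], 0.52)]
side outer_lid [([185.0, 208.6], 0.87), ([300.9, 294.6], 0.35)]
side tray [([209.8, 204.8], 0.91)]
side mustard_mid [([302.4, 294.3], 0.57)]
side tub_a_mid [([181.4, 279.2], 0.57)]
[[409.9, 0.0, 260.0], [0.0, 409.9, 194.2], [0.0, 0.0, 1.0]] [[0.984, -0.177, 0.013, -0.565], [-0.126, -0.748, -0.652, 0.194], [0.125, 0.64, -0.758, 1.085], [0.0, 0.0, 0.0, 1.0]]
top pot [([229.1, 395.9], 0.71)]
top knob [([129.6, 312.0], 0.97), ([244.5, 207.6], 0.74)]
top collar [([253.2, 210.7], 0.63), ([171.1, 225.2], 0.61)]
top inner_lid [([244.6, 205.2], 0.66), ([131.3, 310.4], 0.63)]
top outer_lid [([249.6, 211.1], 0.89), ([231.6, 395.3], 0.65)]
top tray [([277.9, 233.4], 0.69)]
top mustard_mid [([180.2, 372.7], 0.76)]
top tub_a_mid [([172.1, 225.3], 0.97)]
[[391.4, 0.0, 256.3], [0.0, 391.4, 190.5], [0.0, 0.0, 1.0]] [[-0.028, -1.0, -0.006, 0.098], [-0.977, 0.028, -0.212, 0.591], [0.212, 0.0, -0.977, 0.943], [0.0, 0.0, 0.0, 1.0]]
[[-0.0, -0.947, -0.32, 0.083], [1.0, 0.0, -0.001, -0.002], [0.001, -0.32, 0.947, -0.174], [0.0, 0.0, 0.0, 1.0]] 0.0187
```

View pics/a.png

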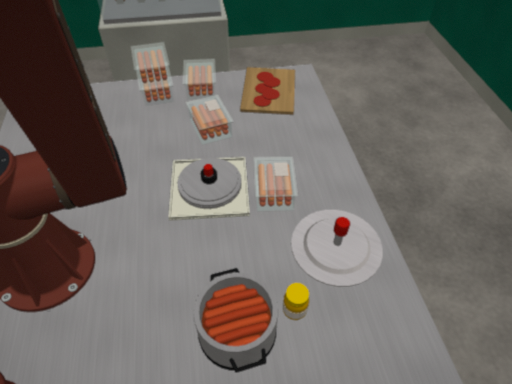

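View pics/b.png

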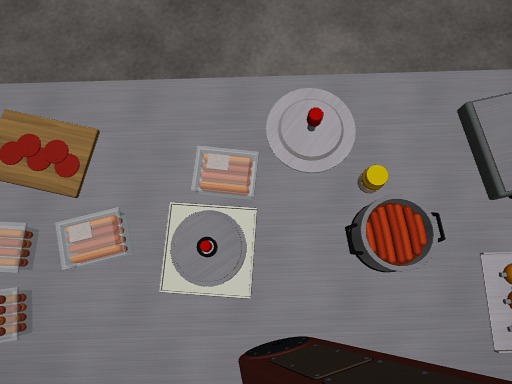

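The red-knob look-alikes are the nested pair on the tray (side ~(171,208), top ~(245,207)) and a larger lid standing alone (side ~(228,342), top ~(117,315)). The smaller nested one on the tray is the one I want. The pot is at side (321,237), top (231,396). I'll fit known silhouettes to get positions.

```bash
cat > h.py <<'E'
from cell import bot
import cv2,numpy as np
from scipy.optimize import minimize
def cam(c):
    m=bot.camera_model(c)
    if c!="wrist": return m["mtx"],np.array(m["camera_from_world"])
    s=bot.get_state();T=np.eye(4);T[:3,:3]=s["orientation"];T[:3,3]=s["tcp_pos"]
    return m["mtx"],np.linalg.inv(T@np.array(m["T_tool_cam"]))
def proj(P,c):
    K,M=c;p=(np.c_[P,np.ones(len(P))]@M.T)[:,:3]@np.array(K).T
    return p[:,:2]/p[:,2:]
A=np.linspace(0,2*np.pi,60)
def cyl(x,y,r,z0,z1):
    return np.vstack([np.c_[x+r*np.cos(A),y+r*np.sin(A),0*A+z] for z in(z0,z1)])
def fit(mask,c,x0,r,z0,z1,q=8):
    """xy (of a cylinder of known size and height) whose silhouette best overlaps mask"""
    big=cv2.resize(mask.astype(np.float32),None,fx=q/2,fy=q/2)>.5
    def cost(v):
        h=cv2.convexHull((proj(cyl(*v,r,z0,z1),c)*q/2).astype(np.float32))
        im=np.zeros(big.shape,np.uint8);cv2.fillConvexPoly(im,np.round(h).astype(np.int32),1)
        return 1-(big&(im>0)).sum()/max(1,(big|(im>0)).sum())
    r_=minimize(cost,x0,method="Nelder-Mead",options=dict(initial_simplex=np.array(x0)+np.array([[0,0],[.02,0],[0,.02]]),xatol=1e-4))
    return r_.x,1-r_.fun
def back(px,c,z):
    """pixel [row,col] to world on plane z"""
    K,M=c;d=M[:3,:3].T@np.linalg.solve(K,[px[1],px[0],1]);o=-M[:3,:3].T@M[:3,3]
    return o+d*(z-o[2])/d[2]
def red(im):
    i=im.astype(int);return (i[...,0]>90)&(i[...,1]<50)&(i[...,2]<60)
def near(mask,px):
    n,l=cv2.connectedComponents(mask.astype(np.uint8));ys,xs=np.nonzero(mask)
    k=np.argmin((ys-px[0])**2+(xs-px[1])**2);return l==l[ys[k],xs[k]]
E
python3 - <<'E'
from h import *
for c,kp,pp in(("side",(171,208),(321,237)),("top",(245,207),(231,396))):
    im=bot.capture(c);C=cam(c)
    g=back(kp,C,.084)[:2];m=near(red(im),kp)
    print(c,"knob",m.sum(),g,fit(m,C,g,.014,.071,.097))
    d=bot.masks_of(c,"pot");d=min(d,key=lambda e:np.hypot(*(np.array(e["pixel"])-pp)))
    M=cv2.morphologyEx(d["pixels"].astype(np.uint8),cv2.MORPH_OPEN,cv2.getStructuringElement(2,(25,25)))>0
    print(c,"pot",fit(M,C,back(pp,C,.06)[:2],.092,0,.115))
    for n,r,z0,z1 in(("outer_lid",.0975,.018,.034),):
        d=bot.masks_of(c,n);d=min(d,key=lambda e:np.hypot(*(np.array(e["pixel"])-kp)))
        print(c,n,fit(d["pixels"],C,g,r,z0,z1))
    if c=="top": cv2.imwrite("pics/c.png",cv2.resize(im[190:310,150:270,::-1],None,fx=4,fy=4))
E
```

```text
side knob 65 [0.45383786 0.20089139] (array([0.45638123, 0.21336785]), np.float64(0.5730897009966778))
side pot (array([ 0.47425054, -0.25754093]), np.float64(0.9606686059934433))
side outer_lid (array([0.45558596, 0.2082654 ]), np.float64(0.9442424814692413))
top knob 89 [0.45619759 0.20590531] (array([0.45505118, 0.21035671]), np.float64(0.6995073891625616))
top pot (array([ 0.47214149, -0.25498594]), np.float64(0.9633022454031117))
top outer_lid (array([0.4539361, 0.2083412]), np.float64(0.9442951412910436))
```

View pics/c.png

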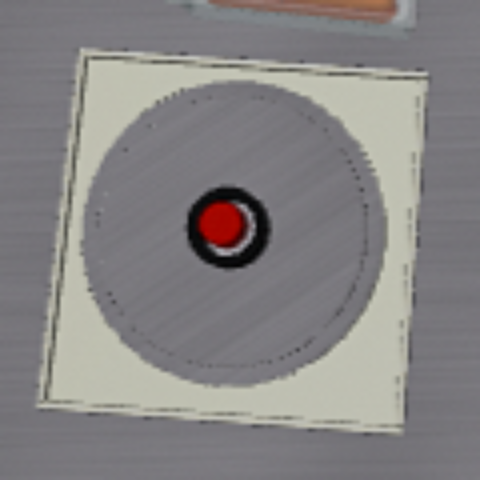

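The close crop (top view) shows the red knob at ~(246,206) inside the black collar of the tray's steel lid, so the choice is right. Fits put the knob at about (0.455, 0.210) and the pot at about (0.473, -0.256). Moving over the lids with tool x turned to world +y.

>>> play_rows --increments '[{"delta_pos": [32, -36, -4], "rotation": [0, 0, -0.12], "grip": 1}, {"delta_pos": [62, -71, -8], "rotation": [0, 0, -0.24], "grip": 1}, {"delta_pos": [93, -107, -12], "rotation": [0, 0, -0.36], "grip": 1}, {"delta_pos": [125, -143, -16], "rotation": [0, 0, -0.48], "grip": 1}, {"delta_pos": [156, -178, -20], "rotation": [0, 0, -0.6], "grip": 1}, {"delta_pos": [187, -214, -24], "rotation": [0, 0, -0.72], "grip": 1}, {"delta_pos": [218, -249, -27], "rotation": [0, 0, -0.84], "grip": 1}, {"delta_pos": [250, -285, -30], "rotation": [0, 0, -0.96], "grip": 1}]'

```text
clock: 1.87
tcp_pos: [0.2989, -0.1838, 0.2262]
orientation: [[0.26, 0.966, 0.001], [0.966, -0.26, -0.001], [-0.0, 0.001, -1.0]]
contact_force: [1.6, -0.9, 0.1]
width: 0.0852
grip_force: 0.0
```

```bash
cat > go.py <<'E'
import sys,numpy as np
from cell import bot
from scipy.spatial.transform import Rotation as R
x,y,z,yaw=map(float,sys.argv[1:])
s=bot.get_state();O=np.array(s["orientation"]);p=np.array(s["tcp_pos"])
c,n=np.cos(yaw),np.sin(yaw);G=np.array([[c,n,0],[n,-c,0],[0,0,-1]])
print("t",s["clock"],"tcp",p.round(4),"q",np.round(s["q"],2),"w",s["width"],"F",np.round(s["contact_force"],1),s["grip_force"])
print("dpos mm",(O.T@(np.array([x,y,z])-p)*1000).round(1),"rot",R.from_matrix(O.T@G).as_rotvec().round(3))
E
python3 go.py .455 .21 .21 1.5708
```

```text
t 1.8667 tcp [ 0.2989 -0.1838  0.2262] q [-0.76 -0.06 -0.49  1.14  0.    1.07] w 0.08516844241010295 F [ 1.6 -0.9  0.1] 0.0
dpos mm [420.8  48.4  16.1] rot [ 0.001  0.001 -0.263]
```

>>> play_rows --increments '[{"delta_pos": [35, 4, 2], "rotation": [0, 0, -0.05], "grip": 1}, {"delta_pos": [73, 8, 4], "rotation": [0, 0, -0.1], "grip": 1}, {"delta_pos": [111, 12, 6], "rotation": [0, 0, -0.15], "grip": 1}, {"delta_pos": [149, 17, 7], "rotation": [0, 0, -0.2], "grip": 1}, {"delta_pos": [187, 21, 8], "rotation": [0, 0, -0.265], "grip": 1}, {"delta_pos": [225, 25, 10], "rotation": [0, 0, -0.265], "grip": 1}, {"delta_pos": [263, 30, 12], "rotation": [0, 0, -0.265], "grip": 1}, {"delta_pos": [300, 34, 14], "rotation": [0, 0, -0.265], "grip": 1}]'

```text
clock: 2.53
tcp_pos: [0.4114, 0.097, 0.2119]
orientation: [[0.002, 1.0, 0.001], [1.0, -0.002, -0.0], [-0.0, 0.001, -1.0]]
contact_force: [0.6, -0.8, 0.1]
width: 0.0859
grip_force: 0.0
```

```bash
python3 go.py .455 .21 .21 1.5708
```

```text
t 2.5333 tcp [0.4114 0.097  0.2119] q [ 0.06  0.09 -0.37  1.11 -0.    1.63] w 0.08587097685691984 F [ 0.6 -0.8  0.1] 0.0
dpos mm [113.1  43.3   1.9] rot [ 0.001  0.    -0.002]
```

>>> play_rows --increments '[{"delta_pos": [35, 14, 0], "rotation": [0, 0, 0], "grip": 1}, {"delta_pos": [70, 28, 1], "rotation": [0, 0, 0], "grip": 1}, {"delta_pos": [105, 42, 2], "rotation": [0, 0, 0], "grip": 1}, {"delta_pos": [105, 42, 2], "rotation": [0, 0, 0], "grip": 1}, {"delta_pos": [105, 42, 2], "rotation": [0, 0, 0], "grip": 1}, {"delta_pos": [105, 42, 2], "rotation": [0, 0, 0], "grip": 1}]'

```text
clock: 3.03
tcp_pos: [0.4528, 0.1994, 0.2095]
orientation: [[0.002, 1.0, -0.001], [1.0, -0.002, -0.001], [-0.001, -0.001, -1.0]]
contact_force: [0.0, 0.7, -0.1]
width: 0.0856
grip_force: 0.0
```

```bash
python3 - <<'E'
from h import *
C=cam("wrist");im=bot.capture("wrist")
kp=proj(np.array([[.455,.21,.084]]),C)[0][::-1];print("pred px",kp)
m=near(red(im),kp);print(m.sum(),fit(m,C,[.455,.21],.014,.071,.097,4))
cv2.imwrite("pics/d.png",im[:,:,::-1])
E
python3 go.py .455 .21 .11 1.5708
```

```text
pred px [166.17339873 255.16311551]
490 (array([0.45382412, 0.21157624]), np.float64(0.6855543896467297))
t 3.0833 tcp [0.4528 0.1989 0.2097] q [ 0.27  0.23 -0.21  1.13 -0.    1.84] w 0.08521564026220324 F [0.9 0.3 0.7] 0.0
dpos mm [11.1  2.3 99.7] rot [-0.001  0.    -0.003]
```

View pics/d.png

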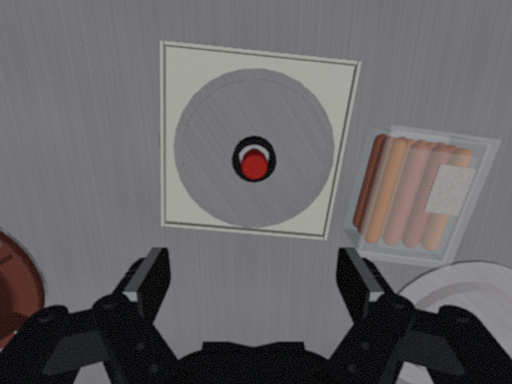

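```bash
cat >> h.py <<'E'
def red(im):
    i=im.astype(int);return (i[...,0]>50)&(i[...,0]>2.2*i[...,1])&(i[...,0]>2.2*i[...,2])
E
python3 - <<'E'
from h import *
for c in("wrist","side","top"):
    C=cam(c);im=bot.capture(c)
    kp=proj(np.array([[.455,.21,.084]]),C)[0][::-1]
    m=near(red(im),kp);ys,xs=np.nonzero(m);print(c,m.sum(),ys.min(),ys.max(),xs.min(),xs.max(),proj(cyl(.4545,.2105,.014,.071,.097),C).min(0),proj(cyl(.4545,.2105,.014,.071,.097),C).max(0))
    for dz in(0,.005): print(fit(m,C,[.455,.21],.014,.071+dz,.097+dz,8))
E
```

```text
wrist 617 149 178 241 267 [240.89934263 149.81468805] [268.49487717 181.48623511]
(array([0.45424999, 0.21146718]), np.float64(0.8748669741042923))
(array([0.4543527 , 0.21268573]), np.float64(0.8472568043272946))
side 102 164 176 203 213 [202.75130026 162.19126482] [212.98606043 175.12384253]
(array([0.4549818 , 0.20350852]), np.float64(0.8801742919389978))
(array([0.45503814, 0.19859519]), np.float64(0.8699623858140785))
top 39 243 251 205 211 [198.60218096 239.53313109] [211.4723816  251.84519772]
(array([0.44858012, 0.20148729]), np.float64(0.3089187842551071))
(array([0.445979  , 0.20027832]), np.float64(0.30496802754549934))
```

>>> play_rows --increments '[{"delta_pos": [12, 1.5, 25], "rotation": [0, 0, 0], "grip": 1}, {"delta_pos": [12, 1.5, 50], "rotation": [0, 0, 0], "grip": 1}, {"delta_pos": [12, 1.5, 75], "rotation": [0, 0, 0], "grip": 1}, {"delta_pos": [12, 1.5, 95], "rotation": [0, 0, 0], "grip": 1}, {"delta_pos": [12, 1.5, 115], "rotation": [0, 0, 0], "grip": 1}, {"delta_pos": [12, 1.5, 125], "rotation": [0, 0, 0], "grip": 1}, {"delta_pos": [12, 1.5, 130], "rotation": [0, 0, 0], "grip": 1}, {"delta_pos": [12, 1.5, 130], "rotation": [0, 0, 0], "grip": 1}]'

```text
clock: 3.9
tcp_pos: [0.4544, 0.2111, 0.0794]
orientation: [[0.004, 1.0, -0.001], [1.0, -0.004, -0.0], [-0.0, -0.001, -1.0]]
contact_force: [-0.4, -0.8, -0.1]
width: 0.0849
grip_force: 0.0
```

```bash
python3 - <<'E'
from h import *
C=cam("wrist");im=bot.capture("wrist")
kp=proj(np.array([[.4543,.2113,.084]]),C)[0][::-1]
m=near(red(im),kp);print(m.sum(),fit(m,C,[.455,.21],.014,.071,.097,4))
E
python3 go.py .4543 .2113 .074 1.5708
```

```text
1907 (array([0.45425258, 0.2136335 ]), np.float64(0.8744410044719643))
t 3.95 tcp [0.455  0.2114 0.0802] q [ 0.29  0.35 -0.41  0.81 -0.    1.86] w 0.0852629519892104 F [1.  0.2 0.4] 0.0
dpos mm [-0.1 -0.7  6.2] rot [ 0.    -0.    -0.004]
```

>>> play_rows --grip_force 70 --increments '[{"delta_pos": [1.5, -0.5, 6], "rotation": [0, 0, 0], "grip": 1}, {"delta_pos": [1.5, -0.5, 6], "rotation": [0, 0, 0], "grip": 1}, {"delta_pos": [1.5, -0.5, 6], "rotation": [0, 0, 0], "grip": -1}, {"delta_pos": [1.5, -0.5, 6], "rotation": [0, 0, 0], "grip": -1}, {"delta_pos": [1.5, -0.5, 6], "rotation": [0, 0, 0], "grip": -1}, {"delta_pos": [1.5, -0.5, 6], "rotation": [0, 0, 0], "grip": -1}, {"delta_pos": [1.5, -0.5, 6], "rotation": [0, 0, 0], "grip": -1}, {"delta_pos": [1.5, -0.5, 6], "rotation": [0, 0, 0], "grip": -1}]'

```text
clock: 4.62
tcp_pos: [0.4543, 0.2132, 0.0738]
orientation: [[0.003, 1.0, 0.0], [1.0, -0.003, 0.0], [0.0, 0.0, -1.0]]
contact_force: [-0.0, 0.5, 0.6]
width: 0.0121
grip_force: 0.0
```

>>> play_rows --increments '[{"delta_pos": [0, 0, 0], "rotation": [0, 0, 0], "grip": -1}, {"delta_pos": [0, 0, 0], "rotation": [0, 0, 0], "grip": -1}, {"delta_pos": [0, 0, 0], "rotation": [0, 0, 0], "grip": -1}, {"delta_pos": [0, 0, 0], "rotation": [0, 0, 0], "grip": -1}]'

```text
clock: 4.95
tcp_pos: [0.4542, 0.2131, 0.0737]
orientation: [[0.003, 1.0, -0.0], [1.0, -0.003, -0.0], [-0.0, -0.0, -1.0]]
contact_force: [-0.2, -0.5, -0.2]
width: 0.0002
grip_force: 0.0
```

```bash
python3 go.py .4543 .2113 .074 1.5708
```

```text
t 4.95 tcp [0.4542 0.2131 0.0737] q [ 0.29  0.36 -0.41  0.8   0.    1.87] w 0.0002302231275195012 F [-0.2 -0.5 -0.2] 0.0
dpos mm [-1.8  0.1 -0.3] rot [-0.     0.    -0.003]
```

Run:
```python
from h import *
a=bot.capture("wrist");b=bot.capture("side")[120:230,150:270]
cv2.imwrite("pics/e.png",np.hstack([a[:,:,::-1],cv2.resize(b[:,:,::-1],(288,264+120))])[:, :800])
```

```text
(no output)
```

View pics/e.png

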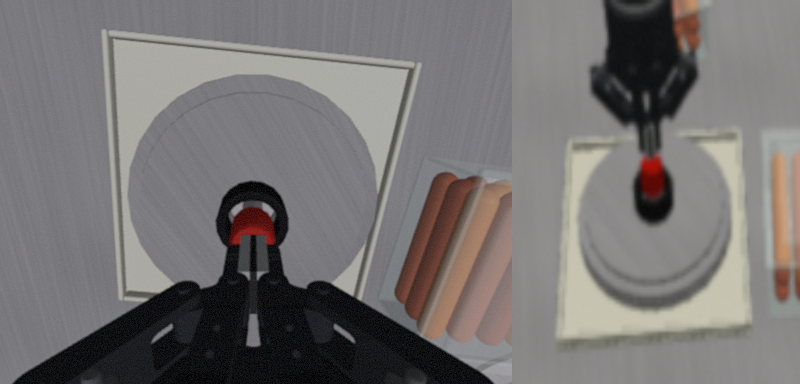

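The fingers closed without the knob, which hasn't moved: it is still at ~(170,208) in the side view, with the fingertips at about (164,207). I need to know whether they closed above it or beyond it.

Run:
```python
from h import *
np.set_printoptions(precision=1,suppress=True)
p=np.array(bot.get_state()["tcp_pos"])
for c in("side","wrist"):
    C=cam(c);print(c,"tcp px",proj(p[None],C)[:,::-1],"tips at z+10",proj(p[None]+[0,0,.01],C)[:,::-1])
    print("knob top/bottom of exposed",proj(np.array([[.4543,.209,.097],[.4543,.209,.071]]),C)[:,::-1])
    im=bot.capture(c);m=near(red(im),(170,208) if c=="side" else (225,252));ys,xs=np.nonzero(m);print(ys.min(),ys.max(),xs.min(),xs.max())
    for n in("collar","outer_lid","tray"):print(n,[(np.round(d["pixel"]),round(d["confidence"],2)) for d in bot.boxes_of(c,n)][:2])
    if c=="side": cv2.imwrite("pics/f.png",cv2.resize(im[130:210,160:260,::-1],None,fx=7,fy=7))
for c,z in(("side",.034),):
    d=bot.masks_of(c,"tray")[0]["pixels"].astype(np.uint8)
    k=cv2.minAreaRect(np.argwhere(d)[:,::-1].astype(np.float32));print(k, back(k[0][::-1],cam(c),.012))
```

```text
side tcp px [[170.4 208. ]] tips at z+10 [[168.1 207.8]]
knob top/bottom of exposed [[165.9 207.5]
 [172.1 208.3]]
165 176 203 213
collar [(array([187., 209.]), 0.82)]
outer_lid [(array([185., 210.]), 0.69)]
tray [(array([210., 204.]), 0.74)]
wrist tcp px [[227.3 252.8]] tips at z+10 [[234.2 252.7]]
knob top/bottom of exposed [[251.  252.8]
 [231.1 252.9]]
208 244 229 275
collar [(array([177., 252.]), 0.94)]
outer_lid [(array([178., 249.]), 0.95)]
tray [(array([ 83., 200.]), 0.96)]
((207.9978790283203, 188.6273956298828), (58.876121520996094, 80.97054290771484), 86.87786865234375) [0.4 0.2 0. ]
```

View pics/f.png

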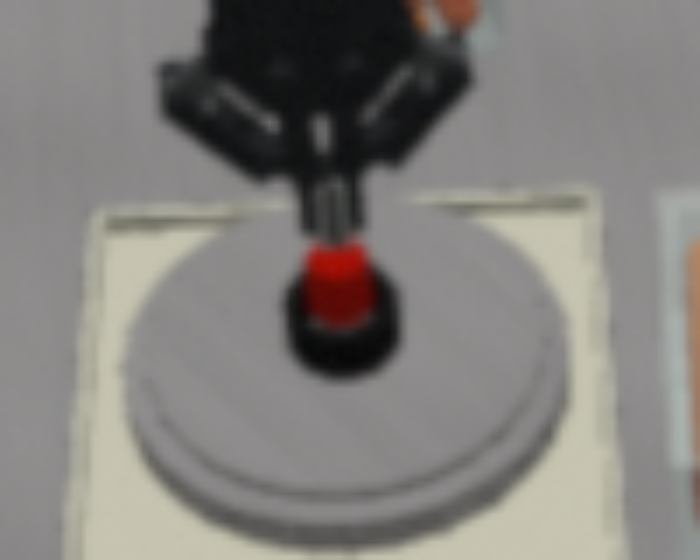

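>>> play_rows --increments '[{"delta_pos": [0, 0, -20], "rotation": [0, 0, 0], "grip": -1}, {"delta_pos": [0, 0, -40], "rotation": [0, 0, 0], "grip": -1}, {"delta_pos": [0, 0, -60], "rotation": [0, 0, 0], "grip": -1}, {"delta_pos": [0, 0, -60], "rotation": [0, 0, 0], "grip": -1}, {"delta_pos": [0, 0, -60], "rotation": [0, 0, 0], "grip": -1}]'

```text
clock: 5.92
tcp_pos: [0.4551, 0.2134, 0.1346]
orientation: [[0.003, 1.0, 0.002], [1.0, -0.003, 0.001], [0.001, 0.002, -1.0]]
contact_force: [-0.4, -0.7, -0.3]
width: 0.0
grip_force: 0.0
```

Run:
```python
from h import *
np.set_printoptions(precision=1,suppress=True)
s=bot.get_state();p=np.array(s["tcp_pos"]);print(p*1000)
W=[]
for c in("side","wrist","top"):
    C=cam(c);print(c,"tcp px",proj(p[None],C)[:,::-1],"z+10",proj(p[None]+[0,0,.01],C)[:,::-1],"y+10",proj(p[None]+[0,.01,0],C)[:,::-1])
    print(" knob exposed top/bot",proj(np.array([[.4543,.2105,.097],[.4543,.2105,.071]]),C)[:,::-1])
    im=bot.capture(c);q=proj(p[None],C)[0].astype(int)
    r=40 if c!="wrist" else 70
    y0=max(0,q[1]-r);x0=q[0]-r;print("crop origin",y0,x0)
    W.append(cv2.resize(im[y0:q[1]+r,x0:x0+2*r,::-1],(266,500)if 0 else (266,266)))
cv2.imwrite("pics/g.png",cv2.resize(np.hstack(W),(798,266)))
```

```text
[455.1 213.4 134.6]
side tcp px [[155.6 206.6]] z+10 [[153.1 206.3]] y+10 [[153.2 206.2]]
 knob exposed top/bot [[165.6 207.5]
 [171.7 208.2]]
crop origin 115 166
wrist tcp px [[227.6 254. ]] z+10 [[234.6 254. ]] y+10 [[213.5 253.9]]
 knob exposed top/bot [[209.9 252.9]
 [198.4 252.9]]
crop origin 157 183
top tcp px [[243.9 200.9]] z+10 [[243.6 200.3]] y+10 [[244.1 196.6]]
 knob exposed top/bot [[245.4 204.4]
 [246.2 205.8]]
crop origin 203 160
```

View pics/g.png

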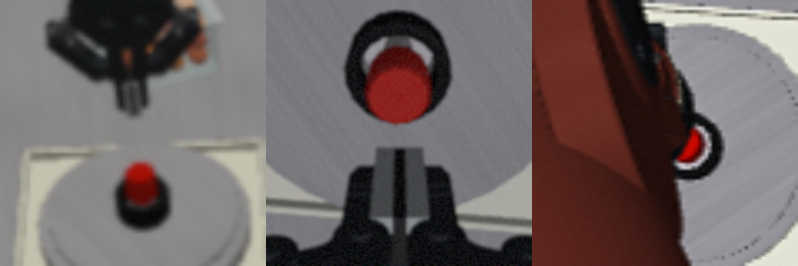

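The raised view shows the shut fingertips at about row 149 (side) and 235 (wrist). The predicted TCP sits at 155.6 and 227.6, so the real tips end some 20–30 mm behind the TCP and closed above the knob. I'll probe the knob top gently to measure the tip.

>>> play_rows --increments '[{"delta_pos": [-2, 0, 20], "rotation": [0, 0, 0], "grip": -1}, {"delta_pos": [-2, 0, 40], "rotation": [0, 0, 0], "grip": -1}, {"delta_pos": [-2, 0, 55], "rotation": [0, 0, 0], "grip": -1}, {"delta_pos": [-2, 0, 60], "rotation": [0, 0, 0], "grip": -1}, {"delta_pos": [-2, 0, 60], "rotation": [0, 0, 0], "grip": -1}]'

```text
clock: 6.48
tcp_pos: [0.4527, 0.2106, 0.0721]
orientation: [[0.003, 1.0, -0.004], [1.0, -0.003, -0.001], [-0.001, -0.004, -1.0]]
contact_force: [-1.1, 0.8, 0.4]
width: 0.0
grip_force: 0.0
```

>>> play_rows --increments '[{"delta_pos": [0, 0, 1.5], "rotation": [0, 0, 0], "grip": -1}, {"delta_pos": [0, 0, 3], "rotation": [0, 0, 0], "grip": -1}, {"delta_pos": [0, 0, 3], "rotation": [0, 0, 0], "grip": -1}]'

```text
clock: 6.73
tcp_pos: [0.4547, 0.2113, 0.0712]
orientation: [[0.003, 1.0, 0.001], [1.0, -0.003, 0.0], [0.0, 0.001, -1.0]]
contact_force: [-0.4, -0.3, 0.6]
width: -0.0001
grip_force: 0.0
```

>>> play_rows --increments '[{"delta_pos": [0, 0, 1.5], "rotation": [0, 0, 0], "grip": -1}, {"delta_pos": [0, 0, 3], "rotation": [0, 0, 0], "grip": -1}, {"delta_pos": [0, 0, 3], "rotation": [0, 0, 0], "grip": -1}]'

```text
clock: 6.98
tcp_pos: [0.4543, 0.2112, 0.0678]
orientation: [[0.003, 1.0, 0.0], [1.0, -0.003, 0.0], [0.0, 0.0, -1.0]]
contact_force: [0.3, -0.1, -0.6]
width: 0.0001
grip_force: 0.0
```

>>> play_rows --increments '[{"delta_pos": [0, 0, 1.5], "rotation": [0, 0, 0], "grip": -1}, {"delta_pos": [0, 0, 3], "rotation": [0, 0, 0], "grip": -1}, {"delta_pos": [0, 0, 3], "rotation": [0, 0, 0], "grip": -1}]'

```text
clock: 7.23
tcp_pos: [0.4543, 0.2112, 0.0647]
orientation: [[0.003, 1.0, 0.0], [1.0, -0.003, 0.0], [0.0, 0.0, -1.0]]
contact_force: [-0.2, 0.0, -0.6]
width: 0.0001
grip_force: 0.0
```

>>> play_rows --increments '[{"delta_pos": [0, 0, 1.5], "rotation": [0, 0, 0], "grip": -1}, {"delta_pos": [0, 0, 3], "rotation": [0, 0, 0], "grip": -1}, {"delta_pos": [0, 0, 3], "rotation": [0, 0, 0], "grip": -1}]'

```text
clock: 7.48
tcp_pos: [0.4545, 0.2112, 0.0645]
orientation: [[0.003, 1.0, 0.002], [1.0, -0.003, 0.0], [0.0, 0.002, -1.0]]
contact_force: [-12.3, -4.9, 39.9]
width: -0.0001
grip_force: 20.0
```

```bash
python3 go.py .4543 .2113 .074 1.5708
python3 - <<'E'
from h import *
a=bot.capture("wrist");b=bot.capture("side")[130:210,160:260]
cv2.imwrite("pics/i.png",np.hstack([a[:,:,::-1],cv2.resize(b[:,:,::-1],(288,384))]))
E
```

```text
t 7.4833 tcp [0.4545 0.2112 0.0645] q [ 0.29  0.37 -0.43  0.77 -0.    1.86] w -5.1101599716719404e-05 F [-12.3  -4.9  39.9] 19.951845926698297
dpos mm [ 0.1 -0.2 -9.5] rot [ 0.002 -0.    -0.003]
```

View pics/i.png

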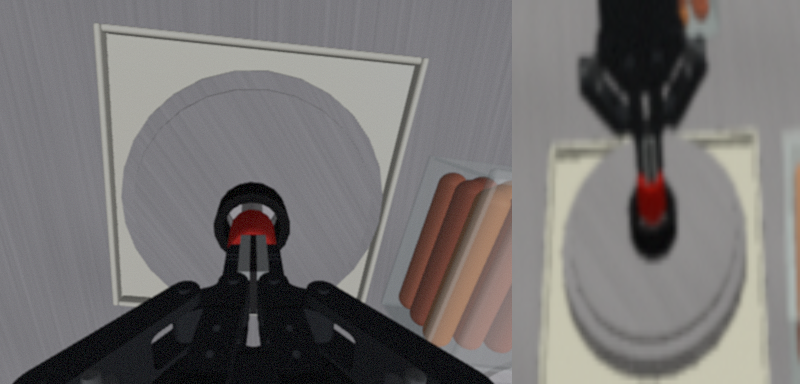

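Contact came at reported TCP z = 0.0645 (knob top 0.097), so the real tips are 32.5 mm behind the reported TCP. I'll correct all heights by that: grasp at reported z ≈ 0.0415.

>>> play_rows --increments '[{"delta_pos": [0, 0, -5], "rotation": [0, 0, 0], "grip": -1}, {"delta_pos": [0, 0, -10], "rotation": [0, 0, 0], "grip": 1}, {"delta_pos": [0, 0, -10], "rotation": [0, 0, 0], "grip": 1}, {"delta_pos": [0, 0, -10], "rotation": [0, 0, 0], "grip": 1}, {"delta_pos": [0, 0, -10], "rotation": [0, 0, 0], "grip": 1}, {"delta_pos": [0, 0, -10], "rotation": [0, 0, 0], "grip": 1}, {"delta_pos": [0, 0, -10], "rotation": [0, 0, 0], "grip": 1}, {"delta_pos": [0, 0, -10], "rotation": [0, 0, 0], "grip": 1}]'

```text
clock: 8.25
tcp_pos: [0.4541, 0.2111, 0.0715]
orientation: [[0.003, 1.0, -0.0], [1.0, -0.003, -0.0], [-0.0, -0.0, -1.0]]
contact_force: [-0.2, -0.1, 0.2]
width: 0.0835
grip_force: 0.0
```

```bash
python3 - <<'E'
from h import *
C=cam("wrist");im=bot.capture("wrist")
kp=proj(np.array([[.4543,.2113,.084]]),C)[0][::-1]
m=near(red(im),kp);print(m.sum(),fit(m,C,[.455,.21],.014,.071,.097,4))
d=bot.masks_of("wrist","outer_lid")[0];print(d["confidence"],fit(d["pixels"],C,[.455,.21],.0975,.018,.034,4))
E
python3 go.py .4543 .2113 .0415 1.5708
```

```text
2089 (array([0.45411878, 0.21301834]), np.float64(0.8736016727652901))
0.64 (array([0.4534587 , 0.21196514]), np.float64(0.9190382029581586))
t 8.35 tcp [0.4542 0.2111 0.0716] q [ 0.29  0.36 -0.42  0.79 -0.    1.86] w 0.08552233778070174 F [-0.1  1.4  1.2] 0.0
dpos mm [ 0.2  0.2 30.1] rot [-0.     0.    -0.003]
```

>>> play_rows --increments '[{"delta_pos": [1, 0, 10], "rotation": [0, 0, 0], "grip": 1}, {"delta_pos": [1, 0, 20], "rotation": [0, 0, 0], "grip": 1}, {"delta_pos": [1, 0, 30], "rotation": [0, 0, 0], "grip": 1}, {"delta_pos": [1, 0, 30], "rotation": [0, 0, 0], "grip": 1}, {"delta_pos": [1, 0, 30], "rotation": [0, 0, 0], "grip": -1}, {"delta_pos": [1, 0, 30], "rotation": [0, 0, 0], "grip": -1}, {"delta_pos": [1, 0, 30], "rotation": [0, 0, 0], "grip": -1}, {"delta_pos": [1, 0, 30], "rotation": [0, 0, 0], "grip": -1}]'

```text
clock: 9.02
tcp_pos: [0.4546, 0.2122, 0.0421]
orientation: [[0.003, 1.0, 0.001], [1.0, -0.003, 0.0], [0.0, 0.001, -1.0]]
contact_force: [0.2, 0.6, -0.2]
width: 0.0387
grip_force: 0.0
```

>>> play_rows --increments '[{"delta_pos": [0, 0, 0], "rotation": [0, 0, 0], "grip": -1}, {"delta_pos": [0, 0, 0], "rotation": [0, 0, 0], "grip": -1}, {"delta_pos": [0, 0, 0], "rotation": [0, 0, 0], "grip": -1}, {"delta_pos": [0, 0, 0], "rotation": [0, 0, 0], "grip": -1}, {"delta_pos": [0, 0, 0], "rotation": [0, 0, 0], "grip": -1}]'

```text
clock: 9.43
tcp_pos: [0.4543, 0.2122, 0.0424]
orientation: [[0.003, 1.0, 0.0], [1.0, -0.003, 0.0], [0.0, 0.0, -1.0]]
contact_force: [-2.0, -1.0, 8.1]
width: 0.0252
grip_force: 68.8
```

>>> play_rows --increments '[{"delta_pos": [0, 0, -4], "rotation": [0, 0, 0], "grip": -1}, {"delta_pos": [0, 0, -8], "rotation": [0, 0, 0], "grip": -1}, {"delta_pos": [0, 0, -14], "rotation": [0, 0, 0], "grip": -1}, {"delta_pos": [0, 0, -20], "rotation": [0, 0, 0], "grip": -1}, {"delta_pos": [0, 0, -20], "rotation": [0, 0, 0], "grip": -1}, {"delta_pos": [0, 0, -20], "rotation": [0, 0, 0], "grip": -1}]'

```text
clock: 9.93
tcp_pos: [0.4547, 0.2123, 0.0622]
orientation: [[0.003, 1.0, 0.001], [1.0, -0.003, 0.0], [0.0, 0.001, -1.0]]
contact_force: [-0.7, -0.8, -5.2]
width: 0.0254
grip_force: 69.4
```

```bash
python3 go.py .4543 .2113 .12 1.5708
python3 - <<'E'
from h import *
a=bot.capture("wrist");b=bot.capture("side")[130:210,160:260]
cv2.imwrite("pics/j.png",np.hstack([a[:,:,::-1],cv2.resize(b[:,:,::-1],(288,384))]))
E
```

```text
t 9.9333 tcp [0.4547 0.2123 0.0622] q [ 0.29  0.37 -0.43  0.77  0.    1.86] w 0.025431981300060375 F [-0.7 -0.8 -5.2] 69.40240105614066
dpos mm [ -1.   -0.3 -57.8] rot [ 0.001 -0.    -0.003]
```

View pics/j.png

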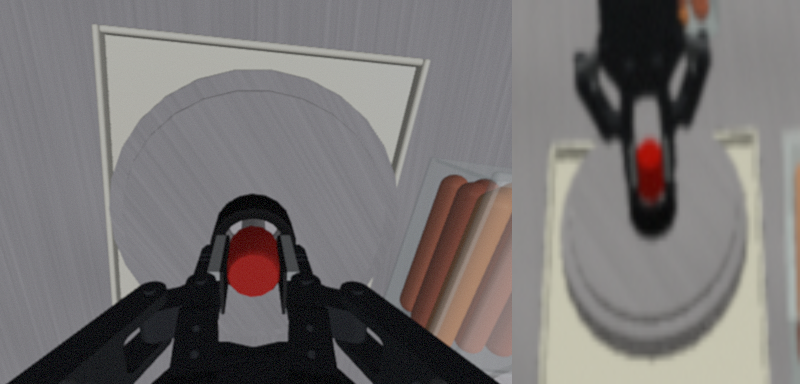

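The pair is held: in the wrist view the knob is between the pads at ~(262,253), both lids are lifted, and the load is ~5.2 N. Lifting and carrying.

>>> play_rows --increments '[{"delta_pos": [0, 0, -8], "rotation": [0, 0, 0], "grip": -1}, {"delta_pos": [0, 0, -24], "rotation": [0, 0, 0], "grip": -1}, {"delta_pos": [0, 0, -44], "rotation": [0, 0, 0], "grip": -1}, {"delta_pos": [0, 0, -66], "rotation": [0, 0, 0], "grip": -1}, {"delta_pos": [0, 0, -88], "rotation": [0, 0, 0], "grip": -1}, {"delta_pos": [0, 0, -108], "rotation": [0, 0, 0], "grip": -1}, {"delta_pos": [0, 0, -122], "rotation": [0, 0, 0], "grip": -1}, {"delta_pos": [0, 0, -128], "rotation": [0, 0, 0], "grip": -1}]'

```text
clock: 10.7
tcp_pos: [0.4552, 0.2124, 0.1922]
orientation: [[0.003, 1.0, 0.003], [1.0, -0.003, 0.001], [0.001, 0.003, -1.0]]
contact_force: [-0.0, -1.5, -5.4]
width: 0.0255
grip_force: 69.7
```

>>> play_rows --increments '[{"delta_pos": [-6, 0, 0], "rotation": [0, 0, 0], "grip": -1}, {"delta_pos": [-18, 1, 0], "rotation": [0, 0, 0], "grip": -1}, {"delta_pos": [-38, 2, 0], "rotation": [0, 0, 0], "grip": -1}, {"delta_pos": [-63, 3, 0], "rotation": [0, 0, 0], "grip": -1}, {"delta_pos": [-88, 4, 0], "rotation": [0, 0, 0], "grip": -1}, {"delta_pos": [-113, 5, 0], "rotation": [0, 0, 0], "grip": -1}, {"delta_pos": [-138, 6, 0], "rotation": [0, 0, 0], "grip": -1}, {"delta_pos": [-163, 7, 0], "rotation": [0, 0, 0], "grip": -1}]'

```text
clock: 11.37
tcp_pos: [0.4594, 0.047, 0.1884]
orientation: [[0.003, 1.0, -0.002], [1.0, -0.003, -0.0], [-0.0, -0.002, -1.0]]
contact_force: [0.5, -0.5, -5.9]
width: 0.0254
grip_force: 69.7
```

>>> play_rows --increments '[{"delta_pos": [-25, 1, 0], "rotation": [0, 0, 0], "grip": -1}, {"delta_pos": [-50, 2, 0], "rotation": [0, 0, 0], "grip": -1}, {"delta_pos": [-75, 3, 0], "rotation": [0, 0, 0], "grip": -1}, {"delta_pos": [-100, 4, 0], "rotation": [0, 0, 0], "grip": -1}, {"delta_pos": [-125, 5, 0], "rotation": [0, 0, 0], "grip": -1}, {"delta_pos": [-150, 6, 0], "rotation": [0, 0, 0], "grip": -1}, {"delta_pos": [-175, 7, 0], "rotation": [0, 0, 0], "grip": -1}, {"delta_pos": [-200, 8, 0], "rotation": [0, 0, 0], "grip": -1}]'

```text
clock: 12.03
tcp_pos: [0.4665, -0.1526, 0.1884]
orientation: [[0.004, 1.0, -0.002], [1.0, -0.004, 0.001], [0.001, -0.002, -1.0]]
contact_force: [0.0, -0.0, -5.2]
width: 0.0258
grip_force: 69.7
```

>>> play_rows --increments '[{"delta_pos": [-25, 0, 0], "rotation": [0, 0, 0], "grip": -1}, {"delta_pos": [-48, 0, 0], "rotation": [0, 0, 0], "grip": -1}, {"delta_pos": [-68, 1, 0], "rotation": [0, 0, 0], "grip": -1}, {"delta_pos": [-84, 1, 0], "rotation": [0, 0, 0], "grip": -1}, {"delta_pos": [-95, 1, 0], "rotation": [0, 0, 0], "grip": -1}, {"delta_pos": [-100, 1, 0], "rotation": [0, 0, 0], "grip": -1}, {"delta_pos": [-102, 1, 0], "rotation": [0, 0, 0], "grip": -1}, {"delta_pos": [-102, 1, 0], "rotation": [0, 0, 0], "grip": -1}]'

```text
clock: 12.7
tcp_pos: [0.4684, -0.2527, 0.1893]
orientation: [[0.003, 1.0, -0.001], [1.0, -0.003, 0.001], [0.001, -0.001, -1.0]]
contact_force: [0.3, -0.3, -5.4]
width: 0.0257
grip_force: 69.7
```

```bash
python3 go.py .4728 -.255 .175 1.5708
python3 - <<'E'
from h import *
s=bot.get_state();p=np.array(s["tcp_pos"]);z=p[2]+.0386
for c in("wrist","side","top"):
    C=cam(c);im=bot.capture(c);kp=proj(np.array([[p[0],p[1],z]]),C)[0][::-1]
    m=near(red(im),kp);print(c,m.sum(),fit(m,C,p[:2],.014,z-.01,z+.016,4))
    for n in("outer_lid",):
        d=bot.masks_of(c,n)
        if d:
            d=min(d,key=lambda e:np.hypot(*(np.array(e["pixel"])-kp)));print(n,fit(d["pixels"],C,p[:2],.0975,z-.063,z-.047,4))
    d=[e for e in bot.masks_of(c,"pot")]
    if d and c!="wrist":
        print("pot",[(np.round(e["pixel"]),round(e["confidence"],2)) for e in d])
E
```

```text
t 12.7 tcp [ 0.4684 -0.2527  0.1893] q [-0.63  0.31 -0.15  1.11  0.    0.94] w 0.025688791667546094 F [ 0.3 -0.3 -5.4] 69.6842153929174
dpos mm [-2.3  4.5 14.3] rot [-0.001 -0.001 -0.003]
wrist 3027 (array([ 0.4687998 , -0.25181814]), np.float64(0.8638082328600984))
outer_lid (array([ 0.46837491, -0.2529158 ]), np.float64(0.8030675229128998))
side 203 (array([ 0.46976755, -0.25663263]), np.float64(0.8208502024291497))
outer_lid (array([ 0.4702568, -0.2553268]), np.float64(0.7652224611011915))
pot [(array([355., 242.]), 0.63)]
top 147 (array([ 0.46902608, -0.25514572]), np.float64(0.65625))
outer_lid (array([ 0.46943124, -0.25622678]), np.float64(0.6814578156431191))
pot [(array([240., 361.]), 0.9)]
```

>>> play_rows --increments '[{"delta_pos": [0, 3.5, 6], "rotation": [0, 0, 0], "grip": -1}, {"delta_pos": [0, 3.5, 14], "rotation": [0, 0, 0], "grip": -1}, {"delta_pos": [0, 3.5, 22], "rotation": [0, 0, 0], "grip": -1}, {"delta_pos": [0, 3.5, 28], "rotation": [0, 0, 0], "grip": -1}, {"delta_pos": [0, 3.5, 32], "rotation": [0, 0, 0], "grip": -1}, {"delta_pos": [0, 3.5, 35], "rotation": [0, 0, 0], "grip": -1}, {"delta_pos": [0, 3.5, 36], "rotation": [0, 0, 0], "grip": -1}, {"delta_pos": [0, 3.5, 36], "rotation": [0, 0, 0], "grip": -1}]'

```text
clock: 13.82
tcp_pos: [0.4723, -0.2529, 0.1535]
orientation: [[0.003, 1.0, -0.0], [1.0, -0.003, 0.0], [0.0, -0.0, -1.0]]
contact_force: [-0.7, 0.5, -6.1]
width: 0.0253
grip_force: 69.7
```

>>> play_rows --increments '[{"delta_pos": [0, 0, 1], "rotation": [0, 0, 0], "grip": -1}, {"delta_pos": [0, 0, 2], "rotation": [0, 0, 0], "grip": -1}, {"delta_pos": [0, 0, 3], "rotation": [0, 0, 0], "grip": -1}, {"delta_pos": [0, 0, 4], "rotation": [0, 0, 0], "grip": -1}, {"delta_pos": [0, 0, 4], "rotation": [0, 0, 0], "grip": -1}]'

```text
clock: 14.23
tcp_pos: [0.4723, -0.2529, 0.1496]
orientation: [[0.003, 1.0, -0.0], [1.0, -0.003, 0.0], [0.0, -0.0, -1.0]]
contact_force: [0.8, 0.1, -5.8]
width: 0.0256
grip_force: 69.7
```

>>> play_rows --increments '[{"delta_pos": [0, 0, 1], "rotation": [0, 0, 0], "grip": -1}, {"delta_pos": [0, 0, 2], "rotation": [0, 0, 0], "grip": -1}, {"delta_pos": [0, 0, 3], "rotation": [0, 0, 0], "grip": -1}, {"delta_pos": [0, 0, 4], "rotation": [0, 0, 0], "grip": -1}, {"delta_pos": [0, 0, 4], "rotation": [0, 0, 0], "grip": -1}]'

```text
clock: 14.65
tcp_pos: [0.4722, -0.2528, 0.1455]
orientation: [[0.003, 1.0, -0.0], [1.0, -0.003, 0.0], [0.0, -0.0, -1.0]]
contact_force: [0.1, -0.0, -6.9]
width: 0.0258
grip_force: 69.7
```

>>> play_rows --increments '[{"delta_pos": [0, 0, 1], "rotation": [0, 0, 0], "grip": -1}, {"delta_pos": [0, 0, 2], "rotation": [0, 0, 0], "grip": -1}, {"delta_pos": [0, 0, 3], "rotation": [0, 0, 0], "grip": -1}, {"delta_pos": [0, 0, 3], "rotation": [0, 0, 0], "grip": -1}]'

```text
clock: 14.98
tcp_pos: [0.4723, -0.2528, 0.1425]
orientation: [[0.003, 1.0, -0.0], [1.0, -0.003, 0.0], [0.0, -0.0, -1.0]]
contact_force: [0.0, 0.8, -7.1]
width: 0.0256
grip_force: 69.7
```

>>> play_rows --increments '[{"delta_pos": [0, 0, 0.7], "rotation": [0, 0, 0], "grip": -1}, {"delta_pos": [0, 0, 1.4], "rotation": [0, 0, 0], "grip": -1}, {"delta_pos": [0, 0, 1.4], "rotation": [0, 0, 0], "grip": -1}]'

```text
clock: 15.23
tcp_pos: [0.4723, -0.2529, 0.1412]
orientation: [[0.003, 1.0, -0.0], [1.0, -0.003, 0.0], [0.0, -0.0, -1.0]]
contact_force: [0.6, 0.7, -6.9]
width: 0.0254
grip_force: 69.7
```

>>> play_rows --increments '[{"delta_pos": [0, 0, 0.5], "rotation": [0, 0, 0], "grip": -1}, {"delta_pos": [0, 0, 1], "rotation": [0, 0, 0], "grip": -1}, {"delta_pos": [0, 0, 1], "rotation": [0, 0, 0], "grip": -1}]'

```text
clock: 15.48
tcp_pos: [0.4726, -0.253, 0.1406]
orientation: [[0.003, 1.0, 0.0], [1.0, -0.003, -0.0], [-0.0, 0.0, -1.0]]
contact_force: [0.6, 0.2, -4.2]
width: 0.0255
grip_force: 69.9
```

>>> play_rows --increments '[{"delta_pos": [0, 0, 0.5], "rotation": [0, 0, 0], "grip": -1}, {"delta_pos": [0, 0, 0.8], "rotation": [0, 0, 0], "grip": -1}, {"delta_pos": [0, 0, 0.8], "rotation": [0, 0, 0], "grip": -1}, {"delta_pos": [0, 0, 0.8], "rotation": [0, 0, 0], "grip": -1}, {"delta_pos": [0, 0, 0.8], "rotation": [0, 0, 0], "grip": -1}]'

```text
clock: 15.9
tcp_pos: [0.4726, -0.253, 0.1405]
orientation: [[0.003, 1.0, 0.001], [1.0, -0.003, -0.001], [-0.001, 0.001, -1.0]]
contact_force: [-1.7, 2.1, 5.5]
width: 0.0256
grip_force: 70.9
```

Seated: contact at 0.1406 as predicted, pressing ~12 N. Releasing and checking the collar's centre.

>>> play_rows --increments '[{"delta_pos": [0, 0, -0.5], "rotation": [0, 0, 0], "grip": 1}, {"delta_pos": [0, 0, -0.5], "rotation": [0, 0, 0], "grip": 1}, {"delta_pos": [0, 0, -0.5], "rotation": [0, 0, 0], "grip": 1}, {"delta_pos": [0, 0, -0.5], "rotation": [0, 0, 0], "grip": 1}, {"delta_pos": [0, 0, -0.5], "rotation": [0, 0, 0], "grip": 1}, {"delta_pos": [0, 0, -0.5], "rotation": [0, 0, 0], "grip": 1}, {"delta_pos": [0, 0, -0.5], "rotation": [0, 0, 0], "grip": 1}, {"delta_pos": [0, 0, -0.5], "rotation": [0, 0, 0], "grip": 1}]'

```text
clock: 16.57
tcp_pos: [0.4724, -0.2529, 0.14]
orientation: [[0.003, 1.0, 0.0], [1.0, -0.003, -0.0], [-0.0, 0.0, -1.0]]
contact_force: [-0.5, -0.3, 0.3]
width: 0.0851
grip_force: 0.0
```

```bash
python3 go.py .4723 -.253 .1135 1.5708
python3 - <<'E'
from h import *
C=cam("wrist");im=bot.capture("wrist");z=.179
kp=proj(np.array([[.4723,-.253,z]]),C)[0][::-1]
m=near(red(im),kp);print("knob",m.sum(),fit(m,C,[.4723,-.253],.014,z-.01,z+.016,4))
for n,r,a,b in(("outer_lid",.0975,.116,.132),("collar",.025,.143,.169)):
    for d in bot.masks_of("wrist",n)[:2]:
        mm=d["pixels"]; 
        print(n,d["confidence"],d["pixel"],mm.sum(),fit(mm,C,[.4723,-.253],r,a,b,4))
cv2.imwrite("pics/k.png",im[:,:,::-1])
E
```

```text
t 16.5667 tcp [ 0.4724 -0.2529  0.14  ] q [-0.63  0.35 -0.23  0.99  0.    0.95] w 0.08510824971507379 F [-0.5 -0.3  0.3] 0.0
dpos mm [-0.1 -0.1 26.5] rot [ 0.     0.    -0.003]
knob 3098 (array([ 0.47273687, -0.25121121]), np.float64(0.8782978723404256))
outer_lid 0.63 [191.9, 251.6] 54213 (array([ 0.47249459, -0.25304558]), np.float64(0.8833820442102663))
collar 0.97 [189.8, 252.4] 53873 (array([ 0.47432347, -0.18362271]), np.float64(0.1570314276301441))
```

View pics/k.png

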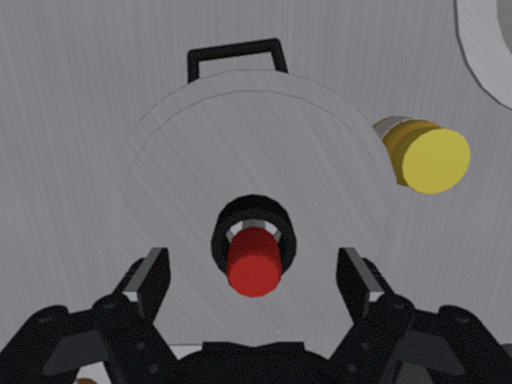

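The wrist view shows knob (262,254) and collar (240,254) centred between the open fingers, with the lid seated. Lowering to the collar and closing.

>>> play_rows --grip_force 50 --increments '[{"delta_pos": [0, 0, 7], "rotation": [0, 0, 0], "grip": 1}, {"delta_pos": [0, 0, 14], "rotation": [0, 0, 0], "grip": 1}, {"delta_pos": [0, 0, 21], "rotation": [0, 0, 0], "grip": 1}, {"delta_pos": [0, 0, 25], "rotation": [0, 0, 0], "grip": 1}, {"delta_pos": [0, 0, 25], "rotation": [0, 0, 0], "grip": 1}, {"delta_pos": [0, 0, 25], "rotation": [0, 0, 0], "grip": 1}]'

```text
clock: 17.22
tcp_pos: [0.4721, -0.2527, 0.1146]
orientation: [[0.003, 1.0, -0.001], [1.0, -0.003, 0.001], [0.001, -0.001, -1.0]]
contact_force: [-1.0, -0.6, 0.7]
width: 0.0855
grip_force: 0.0
```

>>> play_rows --increments '[{"delta_pos": [0, 0, 0], "rotation": [0, 0, 0], "grip": 0.6}, {"delta_pos": [0, 0, 0], "rotation": [0, 0, 0], "grip": 0.4}, {"delta_pos": [0, 0, 0], "rotation": [0, 0, 0], "grip": 0.2}, {"delta_pos": [0, 0, 0], "rotation": [0, 0, 0], "grip": 0}, {"delta_pos": [0, 0, 0], "rotation": [0, 0, 0], "grip": -1}, {"delta_pos": [0, 0, 0], "rotation": [0, 0, 0], "grip": -1}, {"delta_pos": [0, 0, 0], "rotation": [0, 0, 0], "grip": -1}, {"delta_pos": [0, 0, 0], "rotation": [0, 0, 0], "grip": -1}]'

```text
clock: 17.88
tcp_pos: [0.4728, -0.2531, 0.1158]
orientation: [[0.003, 1.0, 0.001], [1.0, -0.003, -0.001], [-0.001, 0.001, -1.0]]
contact_force: [-0.8, 1.0, 5.8]
width: 0.0481
grip_force: 52.2
```

>>> play_rows --increments '[{"delta_pos": [0, 0, -1], "rotation": [0, 0, 0], "grip": -1}, {"delta_pos": [0, 0, -3], "rotation": [0, 0, 0], "grip": -1}, {"delta_pos": [0, 0, -5], "rotation": [0, 0, 0], "grip": -1}, {"delta_pos": [0, 0, -8], "rotation": [0, 0, 0], "grip": -1}, {"delta_pos": [0, 0, -8], "rotation": [0, 0, 0], "grip": -1}]'

```text
clock: 18.3
tcp_pos: [0.4726, -0.2531, 0.1236]
orientation: [[0.003, 1.0, 0.0], [1.0, -0.003, -0.0], [-0.0, 0.0, -1.0]]
contact_force: [0.4, 1.0, -2.7]
width: 0.048
grip_force: 51.9
```

```bash
python3 go.py .4724 -.253 .215 1.5708
python3 - <<'E'
from h import *
for c in("wrist","side"):
    C=cam(c);im=bot.capture(c);z=.179
    kp=proj(np.array([[.4723,-.253,z]]),C)[0][::-1]
    m=near(red(im),kp);print("knob",c,m.sum(),fit(m,C,[.4723,-.253],.014,z-.002,z+.016,4))
E
```

```text
t 18.3 tcp [ 0.4726 -0.2531  0.1236] q [-0.63  0.37 -0.25  0.95 -0.    0.95] w 0.04798549953483274 F [ 0.4  1.  -2.7] 51.865777876228094
dpos mm [  0.   -0.1 -91.4] rot [ 0.     0.    -0.003]
knob wrist 4043 (array([ 0.47258323, -0.24957802]), np.float64(0.9295608605953434))
knob side 218 (array([ 0.4733278 , -0.25764177]), np.float64(0.8857782754759238))
```

Load is ~2.7 N (outer lid only) and the knob hasn't moved. Continuing up.

>>> play_rows --increments '[{"delta_pos": [0, 0, -6], "rotation": [0, 0, 0], "grip": -1}, {"delta_pos": [0, 0, -14], "rotation": [0, 0, 0], "grip": -1}, {"delta_pos": [0, 0, -24], "rotation": [0, 0, 0], "grip": -1}, {"delta_pos": [0, 0, -36], "rotation": [0, 0, 0], "grip": -1}, {"delta_pos": [0, 0, -48], "rotation": [0, 0, 0], "grip": -1}, {"delta_pos": [0, 0, -60], "rotation": [0, 0, 0], "grip": -1}, {"delta_pos": [0, 0, -72], "rotation": [0, 0, 0], "grip": -1}, {"delta_pos": [0, 0, -84], "rotation": [0, 0, 0], "grip": -1}]'

```text
clock: 19.07
tcp_pos: [0.4726, -0.253, 0.2088]
orientation: [[0.003, 1.0, 0.001], [1.0, -0.003, -0.001], [-0.001, 0.001, -1.0]]
contact_force: [-0.9, -0.2, -2.6]
width: 0.0478
grip_force: 52.0
```

>>> play_rows --increments '[{"delta_pos": [0, 0, -9], "rotation": [0, 0, 0], "grip": -1}, {"delta_pos": [0, 0, -15], "rotation": [0, 0, 0], "grip": -1}, {"delta_pos": [0, 0, -18], "rotation": [0, 0, 0], "grip": -1}, {"delta_pos": [0, 0, -18], "rotation": [0, 0, 0], "grip": -1}, {"delta_pos": [0, 0, -18], "rotation": [0, 0, 0], "grip": -1}, {"delta_pos": [0, 0, -18], "rotation": [0, 0, 0], "grip": -1}, {"delta_pos": [0, 0, -18], "rotation": [0, 0, 0], "grip": -1}, {"delta_pos": [0, 0, -18], "rotation": [0, 0, 0], "grip": -1}]'

```text
clock: 19.73
tcp_pos: [0.4722, -0.2527, 0.2246]
orientation: [[0.003, 1.0, -0.001], [1.0, -0.003, 0.001], [0.001, -0.001, -1.0]]
contact_force: [-0.1, -0.1, -2.8]
width: 0.0479
grip_force: 52.0
```

```bash
python3 go.py .4724 -.253 .215 1.5708
python3 - <<'E'
from h import *
p=np.array(bot.get_state()["tcp_pos"]);zo=p[2]-.1158+.116  # outer lid lowest edge
for c in("side","top"):
    C=cam(c);im=bot.capture(c)
    d=bot.masks_of(c,"outer_lid")
    for e in d[:2]: print(c,round(e["confidence"],2),np.round(e["pixel"]),fit(e["pixels"],C,p[:2],.0975,zo,zo+.016,4))
    M=red(im);q=proj(np.array([[.4723,-.253,.185]]),C)[0][::-1];print("knob px",q,"red near",M[int(q[0])-12:int(q[0])+12,int(q[1])-12:int(q[1])+12].sum())
E
```

```text
t 19.7333 tcp [ 0.4722 -0.2527  0.2246] q [-0.63  0.3  -0.07  1.2   0.    0.95] w 0.04787464932230891 F [-0.1 -0.1 -2.8] 52.023778818547726
dpos mm [-0.3  0.2  9.6] rot [-0.001 -0.001 -0.003]
side 0.74 [296. 233.] (array([ 0.47299289, -0.25588445]), np.float64(0.749983343327337))
knob px [293.06876487 234.08374794] red near 0
top 0.83 [232. 406.] (array([ 0.47225456, -0.25664461]), np.float64(0.6488636363636363))
knob px [228.300181   409.31422811] red near 0
```

```bash
python3 -c "
from cell import bot
print(bot.sign_off())"
```

```text
the job is handed in; nothing more can be done
None
```

The job is handed in: by my readings the inner lid is home on the pot and the outer lid is held level about 86 mm above the knob. Sign-off gave no verdict, and at the end the seated inner lid was hidden from the cameras.

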